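Wind and set the free-standing oven timer

ROBOT

A 6-joint arm with a two-finger parallel gripper is mounted at the origin on a cart in front of the work surface, level with it; the furniture and walls round the work are solid. World frame = base frame: x ahead of the robot, y to its left, z up, the work surface at z = 0. Lengths are in m, angles in rad, forces in N, time in s.
With the tool pointing down it reaches from about 0.375 to 0.975 m from the base axis. Payload 3.8 kg.
Tool frame: the origin (TCP) lies midway between the tips of the shut fingers; the grasp point (between the pads) lies 19 mm behind it; z points along the fingers, y is the line along which they close (so a half turn about z gives the same grasp; the last joint's range is limited). The gripper opens to 88 mm and grips with 3 to 60 N. Pads are 18 mm wide; open, the fingers measure 123 mm over their backs; the gripper's body (75 mm by 187 mm) begins 45 mm behind the grasp point.
Start: joints at [1.118, 0.264, 1.604, -0, 1.274, -0.037], TCP at [0.273, 0.617, 0.239] pointing down, gripper open.
Joint ranges: [-2.63, 2.63], [-0.94, 2.18], [0.31, 2.57], [-1.31, 4.45], [0, 2.66], [-2.55, 2.55]. Speed limits (rad/s): [2.57, 2.57, 3.14, 3.14, 3.14, 3.14].

INTERFACE

Orientations are given as a rotation vector (axis times angle).
In Python, from cell import manip, inverse_kinematics, cams, order gives the robot as it stands. Calls block until the motion is done:
- manip.move_pose(position, orientation): joint-space move of the TCP to a pose.
- manip.move_linear(position, rate=0.15, rot=None): straight line of the TCP; rot=None keeps the orientation; rate is the mean speed in m/s.
- manip.set_joints(angles): joint-space move.
- manip.set_gripper(opening, force=None): finger opening in m; force is the grip in N (None keeps the last); returns when the fingers have stopped.
- manip.dwell(seconds).
- inverse_kinematics(position, orientation): joint angles nearest the present ones, or None.
- manip.state(): the state.
- cams.capture(name): name is "side" or "top"; returns a dict with "image" (400x640x3 uint8, blue, green, red), "z_map" (400x640 float32, m along the optical axis (not along the pixel's ray), 0 where there is no reading), "intrinsics" (3x3 intrinsics, pixels), "position" and "orientation" of the camera in the world. Camera axes: x right, y down, z forward; pixel columns grow to the right and rows downward; lengths in m; the calibration is good to about 2 mm. A picture is of the moment at which its call begins.
A pose or a line that the arm cannot do raises manip.IKError and nothing moves.
- order.close_job(): hands the job in; it is judged then, once.
The state is a dict: "clock": time; "joint_pos": joint angles; "joint_velocities": joint speeds; "tau": joint torques, N m; "tool_pos": TCP position; "tcp_rot": TCP orientation; "contact_force": force on the tool from outside, world axes, zero at the start; "moment": the same for the moment, N m; "gripper_width": finger opening in m; "grasp_force": force on a finger pad.
Only numpy, scipy, OpenCV 4.12 (cv2) and the standard library are available. Lean on these libraries where they do the work, as an engineer would, in place of code of your own. Each camera call takes 0.05 s, during which the arm holds its last target. There are 200 camera calls.

TASK

Set the oven timer that stands loose on the worktop: wind its knob clockwise all the way to the stop, then turn it back until the pointer is at the red tab, and let go. Press the loose-fitting knob down gently all the while you turn it, enough that the timer does not spin or slide but never harder than 25 N, so that it ends up standing where it was. Leave the other things alone.

Things in the scene. Friction and masses are not known exactly. Their poses are not given: they have to be found in the camera images.
- oven_timer: Loose round black mechanical timer, 116 mm across, 42 mm high to its flat top, 84 to 97 mm with the knob, about 0.4 kg. It stands on three small feet only 30 mm from its axis, so unless it is pressed down it spins on the worktop before the stiff knob turns. Origin: centre of its underside, z up along the knob's axis; its x axis points to the zero end of the tick scale.
- timer_rim (a point): Point on the rim of the timer's case, 58 mm from the axis towards the timer's -x, 30 mm up. It shows if the timer has slid or spun: it should stay within 10 mm of where it was.
- timer_knob (a joint): The knob: grey upright bar 60 mm long, 16 mm thick, 34 mm tall, on a round aluminium skirt 84 mm across that turns with it. Value in rad, growing clockwise seen from above, 0 to 1.9 (hard stop, fully wound); at 0 the pointer lies along the timer's +x. It stays where it is left and takes 0.2 N m to turn. Twisting on at the stop spins the timer even if pressed.
- knob_grip (a point): On the axis, 10 mm below the top of the knob's bar and 24 mm above its skirt; 74 to 87 mm above the worktop. x lies along the bar to the pointer end; pinch across y. The knob fits loosely: pressed down, it slides on its shaft by 1 to 8 mm (unseen, against 1 to 2 N) before it bears on the timer. Then 15 to 20 N down keeps the timer from spinning (friction and weight vary).
- seat_top (a point): Top of the steel seat hidden under the knob, on the axis, 44.5 mm above the worktop; once the knob bears on it, it sinks on a very stiff spring, 1 mm at 25 N, its limit.
- pointer_tip (a point): Tip of the knob's pointer (white line on the top and end of the bar, black line on the skirt below it), 43 mm from the axis, 24 mm below knob_grip; turns with the knob.
- timer_tab (a joint): Red reminder tab, 16 mm long and 6 mm wide, on the rim of the timer's top. Value in rad, on the same scale and in the same sense as the knob: the pointer is at the tab when the knob's value equals this one. It sits very tight: leave it where it is.
- tab_tip (a point): Inner end of the red tab, 43 mm from the axis, 49 mm up; the pointer tip should come to this point.
- tape_roll: Bystander: roll of beige tape lying flat, 104 mm across, 25 mm high; origin at the centre of its underside.
- pizza_wheel: Bystander: pizza cutter with a red handle lying flat, 216x87x27 mm; origin at the centre of its underside.
- marker: Bystander: red and white marker pen lying flat, 17x135x16 mm; origin at the centre of its underside.
- pepper_mill: Bystander: small pepper shaker standing, 44 mm across, 90 mm high; origin at the centre of its underside.
There are look-alikes about, which are no part of the job. Several things have the shape of the oven_timer; the one meant has the colours described above.

How it is judged:
By the outcome, as a careful person would: the job done as asked, in the order asked, and still so for the second after the job is handed in, with the robot touching nothing.
It also fails if it takes over 64 s, if anything falls off the work surface, if the arm or the gripper's body presses on something with over 40 N, if the wrist force passes 120 N, or if a joint passes its speed limit or range.

## Working session

There is one attempt and no reset: what is moved stays moved. The work goes in short steps, each a Python script; the robot and the scene stay as the last script left them, time stands still between calls to the robot, and variables do not carry over. Pictures are saved under pics/ and viewed, at most 10 in all, crops included, and the job is handed in when it is done.

```bash
mkdir -p pics; ls
python3 - <<'E'
from cell import manip,cams
import cv2,numpy as np
for n in("top","side"):
    c=cams.capture(n);cv2.imwrite(f"pics/{n}0.png",c["image"]);print(n,c["intrinsics"].tolist(),c["position"],c["orientation"])
    np.savez(f"{n}0.npz",**c)
print(manip.state())
E
```

```text
pics
top [[366.12675638785674, 0.0, 320.11199319653343], [0.0, 366.12675638785674, 199.9605554527583], [0.0, 0.0, 1.0]] [ 0.51588847 -0.02420837  1.12331735] [-2.17107964  2.16780891 -0.04956901]
side [[375.5117671248415, 0.0, 318.8066501823857], [0.0, 375.5117671248415, 202.73432642413306], [0.0, 0.0, 1.0]] [ 0.61233111 -1.08560446  0.88098387] [-2.21238647 -0.05550941  0.01052775]
{'clock': 0.1, 'joint_pos': array([ 1.11810422e+00,  2.64677373e-01,  1.60524234e+00,  2.02579107e-05,
        1.27366932e+00, -3.68896063e-02]), 'joint_velocities': array([-0.00240037, -0.00145336, -0.00206488, -0.00345031,  0.00044321,
       -0.00038237]), 'tau': array([ 1.07338336e-03, -5.03619182e+01, -3.58070791e+01,  7.30247539e-02,
        2.33308354e-02, -5.75598142e-05]), 'tool_pos': array([0.27235984, 0.61691764, 0.23751014]), 'tcp_rot': array([-6.48351185e-01, -3.07344728e+00,  3.03455259e-03]), 'contact_force': array([0.47138719, 0.22969474, 0.4697386 ]), 'moment': array([0.03121683, 0.06122513, 0.04517963]), 'grasp_force': 0.0, 'gripper_width': 0.08826475978289658}
```

View pics/top0.png

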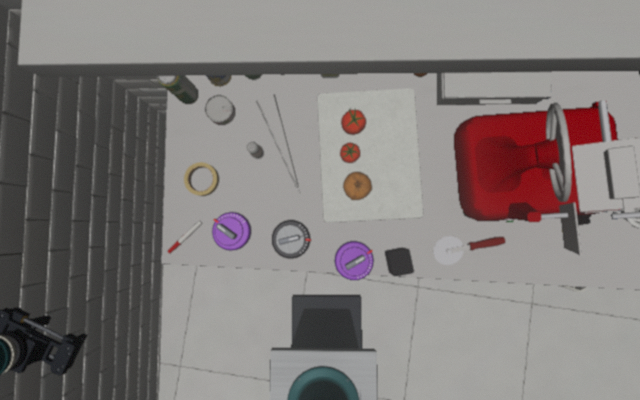

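View pics/side0.png

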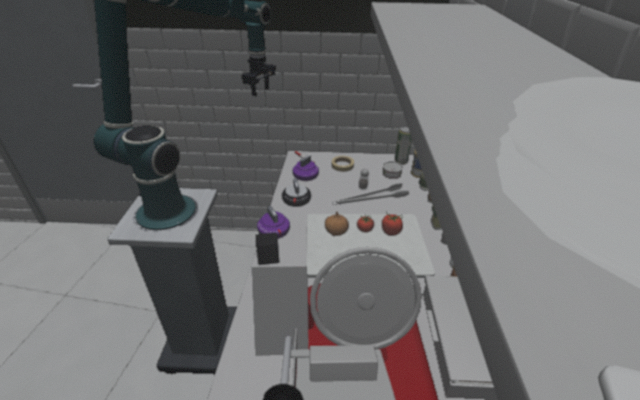

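The top view shows three timer shapes: purple at (231,231), black at (291,239) and purple at (354,260). The black one, which is at (296,194) in the side view, fits "round black with an aluminium skirt". I'll confirm it in a crop and measure it.

Run:
```python
import cv2,numpy as np
from scipy.spatial.transform import Rotation as R
t=cv2.imread("pics/top0.png");s=cv2.imread("pics/side0.png")
a=cv2.resize(t[214:264,266:316],(550,550),interpolation=cv2.INTER_CUBIC)
b=cv2.resize(s[172:212,271:321],(250,200),interpolation=cv2.INTER_CUBIC)
o=np.zeros((550,800,3),np.uint8);o[:,:550]=a;o[:200,550:]=b;cv2.imwrite("pics/crop.png",o)
d=np.load("top0.npz");K=d["intrinsics"];M=R.from_rotvec(d["orientation"]).as_matrix();P=d["position"]
def ray(u,v,z):
    r=M@np.linalg.solve(K,[u,v,1]);return P+r*(z-P[2])/r[2]
for uv in((291,239),(300,239),(291,230)):print(ray(*uv,.042))
hsv=cv2.cvtColor(t,cv2.COLOR_BGR2HSV)
dark=((hsv[...,2]<70)*255).astype(np.uint8);w=np.zeros_like(dark);w[212:266,264:318]=1;dark*=w
c=max(cv2.findContours(dark,0,1)[0],key=cv2.contourArea)
print("case",cv2.fitEllipse(c),cv2.minEnclosingCircle(c))
red=((hsv[...,1]>120)&((hsv[...,0]<8)|(hsv[...,0]>172))&(w>0));v,u=np.nonzero(red);print("red",list(zip(u,v)))
z=d["z_map"];print(np.round(z[226:254,276:308:2]*1000).astype(int))
```

```text
[0.48127833 0.092653   0.042     ]
[0.48137114 0.06608498 0.042     ]
[0.50770505 0.09287827 0.042     ]Traceback (most recent call last):
  File "<stdin>", line 14, in <module>
cv2.error: OpenCV(4.12.0) /io/opencv/modules/imgproc/src/shapedescr.cpp:361: error: (-201:Incorrect size of input array) There should be at least 5 points to fit the ellipse in function 'fitEllipseNoDirect'
```

View pics/crop.png

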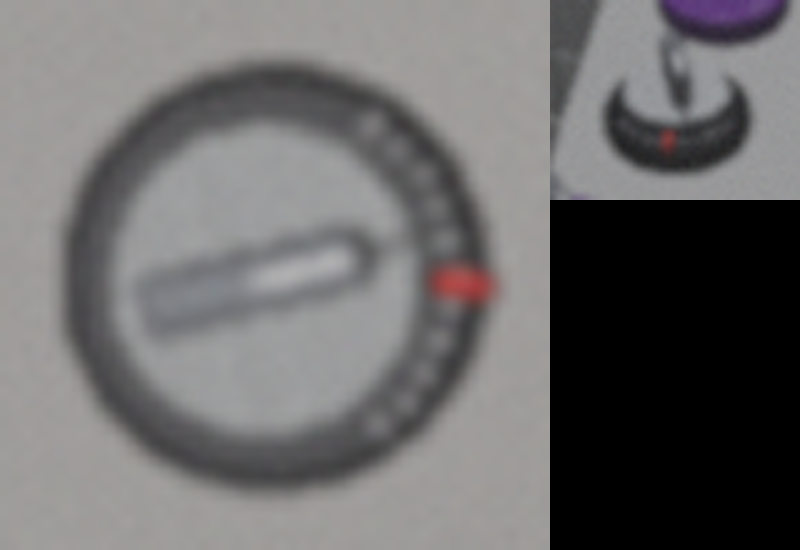

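The crop confirms it: black case, aluminium skirt, grey bar and a red tab at crop (462,285). The pointer is at about (400,245) and the ticks run from (372,122) to (377,425). The knob is at about 0.75 rad and the tab at about 1.0 rad, with clockwise the same sense in this image.

```bash
cat > vis.py <<'E'
import cv2,numpy as np
from scipy.spatial.transform import Rotation as R
def ray(d,u,v,z):
    M=R.from_rotvec(d["orientation"]).as_matrix();r=M@np.linalg.solve(d["intrinsics"],[u,v,1]);P=d["position"]
    return P+r*(z-P[2])/r[2]
def measure(d):
    t=d["image"];hsv=cv2.cvtColor(t,cv2.COLOR_BGR2HSV).astype(int);S,V,H=hsv[...,1],hsv[...,2],hsv[...,0]
    yy,xx=np.mgrid[:400,:640];w=np.hypot(xx-290.5,yy-239)<24
    floor=np.median(V[212:216,266:316])
    dark=((V<floor*0.78)&w).astype(np.uint8)
    c=max(cv2.findContours(dark,0,1)[0],key=cv2.contourArea)
    e=cv2.fitEllipse(cv2.convexHull(c))
    red=w&(S>90)&((H<10)|(H>170))
    wt=np.where(red,S,0);ru,rv=(xx*wt).sum()/wt.sum(),(yy*wt).sum()/wt.sum()
    return floor,e,(ru,rv),red.sum()
E
python3 - <<'E'
from vis import *
d=dict(np.load("top0.npz"))
f,e,r,n=measure(d);print(f,e,r,n)
print("c42",ray(d,*e[0],.042),"c25",ray(d,*e[0],.025),"red",ray(d,*r,.047))
M=R.from_rotvec(d["orientation"]).as_matrix()
v,u=np.mgrid[220:260,270:312];z=d["z_map"][v,u]
q=np.stack([u,v,0*u+1],-1)@np.linalg.inv(d["intrinsics"]).T*z[...,None]@M.T+d["position"]
h=q[...,2];print((h[::2,::2]*1000).round().astype(int))
b=(h>.07)&(h<.12);p=q[b];print(b.sum(),"bar mean",p.mean(0),"top",np.percentile(p[:,2],[50,90]))
xy=p[:,:2]-p[:,:2].mean(0);w_,V=np.linalg.eigh(xy.T@xy);print("dir",np.degrees(np.arctan2(V[1,1],V[0,1])),np.sqrt(w_/len(p)*12))
s=(h>.03)&(h<.062);print("case mean",q[s].mean(0),s.sum(), "box",cv2.minAreaRect(q[h>.025][:,:2].astype(np.float32)))
E
```

```text
159.0 ((290.5270690917969, 238.71669006347656), (39.061031341552734, 39.41796112060547), 45.099876403808594) (np.float64(307.5985060690943), np.float64(239.3468720821662)) 18
c42 [0.48210389 0.09405729 0.042     ] c25 [0.48157274 0.09591661 0.025     ] red [0.48059806 0.04336423 0.047     ]
[[ 0 -1  1  0  4  1 -3 -3 39 42 42 41 42 36 -1  2  1  4  2  2 -1]
 [-1 -2 -1 -3 -2  3 41 38 40 42 40 43 37 40 41 38  3  1 -5  3 -1]
 [-2  0 -2  0 38 45 46 41 45 41 40 46 40 39 37 43 36 32 -4 -2 -2]
 [ 0 -4  2 37 40 42 43 52 52 54 53 53 51 50 43 42 43 40 25 -2  0]
 [-4 -2 -1 41 44 39 56 57 56 56 52 53 56 57 52 40 39 44 36 -1  1]
 [ 4  0 39 39 44 54 53 52 53 55 54 53 56 61 54 55 41 38 43 37  0]
 [-3 -4 40 42 56 55 52 57 55 56 57 56 54 49 58 56 55 39 41 40 -3]
 [ 0 35 40 43 56 53 54 56 53 50 56 55 52 86 82 56 52 43 41 39 -2]
 [ 0 41 42 38 54 53 56 54 51 57 90 88 90 90 88 58 53 54 38 40 37]
 [ 1 41 40 52 54 53 91 87 89 89 92 88 86 86 91 53 55 53 46 46 44]
 [ 0 38 43 52 55 90 92 90 85 89 85 84 85 54 57 56 55 53 41 44 44]
 [-1 34 42 43 53 89 88 90 85 56 57 56 57 59 54 54 57 42 41 39 -3]
 [-1  1 38 41 58 56 53 56 53 58 52 54 53 55 55 55 50 43 42 39  1]
 [-1  0 42 40 51 56 54 52 53 54 55 53 56 56 57 51 50 40 44 39 -4]
 [-1  2 34 42 43 59 54 54 57 54 51 57 55 53 56 52 43 41 41 -1  2]
 [-2 -5  0 40 40 47 51 53 57 54 56 54 58 54 54 40 44 41 34  0 -1]
 [ 1  0  2  1 41 38 43 44 51 56 52 52 53 40 40 43 39 35 -3  0  3]
 [ 0 -2 -3  1  0 39 37 44 40 35 43 42 42 41 39 41 35 -2  0 -1 -2]
 [-2  0 -1 -1  5  1 -3 37 44 40 44 47 41 41 36  0  5 -2  1 -5 -1]
 [-5  1  3  0 -1  0 -2 -1 -1  2  1  1  1 -1  1 -2  4  0 -3  2 -3]]
119 bar mean [0.48355812 0.09329739 0.08796213] top [0.08828566 0.09082414]
dir 105.1500827951188 [0.0155381  0.05988959]
case mean [0.48348389 0.09192221 0.04741902] 1071 box ((0.47805315256118774, 0.06894996017217636), (0.1663297861814499, 0.11302365362644196), 77.90731048583984)
```

```bash
cat > hlp.py <<'E'
import numpy as np
from scipy.spatial.transform import Rotation as R
from cell import manip,inverse_kinematics,cams,order
def rot(deg):
    a=np.radians(deg);x=np.array([np.cos(a),np.sin(a),0]);z=np.array([0,0,-1.])
    return R.from_matrix(np.c_[x,np.cross(z,x),z]).as_rotvec()
C=np.array([.4828,.0937])
E
python3 - <<'E'
from hlp import *
for a0 in(-74.85,105.15):
  for da in(0,-35,-75):
    q=inverse_kinematics([*C,.06],rot(a0+da));print(a0,da,None if q is None else np.round(q,2))
E
```

```text
-74.85 0 None
-74.85 -35 None
-74.85 -75 [ 0.14  0.11  2.15 -0.    0.88 -1.96]
105.15 0 [ 0.14  0.11  2.15 -0.    0.88 -0.12]
105.15 -35 [0.14 0.11 2.15 0.   0.88 0.49]
105.15 -75 [ 0.14  0.11  2.15 -0.    0.88  1.19]
```

Run:
```python
from hlp import *
A=105.15
manip.move_pose([*C,.20],rot(A)); manip.set_gripper(.05)
manip.move_linear([*C,.10],rate=.12)
manip.dwell(.3);s=manip.state();F0=s["contact_force"];M0=s["moment"];np.savez("f0.npz",F=F0,M=M0)
print(s["clock"],s["tool_pos"],F0,M0)
manip.move_linear([*C,.060],rate=.05)
s=manip.state();print(s["clock"],s["tool_pos"],s["contact_force"]-F0)
manip.set_gripper(0.0,force=10);s=manip.state();print(s["clock"],s["gripper_width"],s["grasp_force"],s["contact_force"]-F0,s["moment"]-M0,s["tool_pos"])
manip.set_gripper(0.0,force=40);manip.dwell(.2);s=manip.state();print(s["clock"],s["gripper_width"],s["grasp_force"],s["contact_force"]-F0,s["moment"]-M0)
```

```text
4.125 [0.48324291 0.09376533 0.10062569] [0.54361028 0.85162671 0.12671849] [-0.07832145  0.04995985  0.02888057]
5.075 [0.48309358 0.09372827 0.06022604] [-1.14310795 -0.35291279  0.20302503]
5.6833 0.015641758130435498 9.999886687874096 [ 0.49472795 -0.18895617  0.22550059] [ 0.02572037 -0.13101375 -0.07644341] [0.48307291 0.09376454 0.06016142]
6.1 0.015307119051626397 40.00007173977792 [ 0.29844119 -0.83182839 -0.24163236] [ 0.15212741 -0.18730612 -0.08224536]
```

Run:
```python
from hlp import *
F0=np.load("f0.npz")["F"]
z=.060
fz=lambda:np.mean([manip.state()["contact_force"][2]-F0[2] for _ in range(3)])
while z>.050:
    f=fz()
    if f>20:break
    z-=.0005 if f<2.5 else (.00015 if f<15 else .00007)
    manip.move_linear([*C,z],rate=.01 if f<2.5 else .004);manip.dwell(.05)
    s=manip.state();print(round(s["clock"],2),round(z,5),np.round(s["tool_pos"],5),np.round(s["contact_force"]-F0,2))
    if s["contact_force"][2]-F0[2]>20:break
np.save("z.npy",z)
```

```text
6.4 0.0595 [0.48302 0.09375 0.05957] [ 0.68 -0.44  0.49]
6.7 0.059 [0.48301 0.09374 0.05906] [ 0.78 -0.33  0.64]
7.0 0.0585 [0.48297 0.09374 0.05853] [ 2.33 -0.38  0.07]
7.3 0.058 [0.48289 0.09372 0.05803] [ 0.95 -0.28  0.73]
7.6 0.0575 [0.48282 0.0937  0.05748] [2.67 0.19 0.46]
7.9 0.057 [0.48276 0.09369 0.05696] [ 1.24  0.52 -0.3 ]
8.2 0.0565 [0.48277 0.09369 0.05645] [ 2.33 -0.19  0.41]
8.5 0.056 [0.48278 0.09368 0.05595] [ 1.88 -0.58 -0.34]
8.8 0.0555 [0.48282 0.0937  0.05564] [ 0.39 -0.05  2.21]
9.1 0.055 [0.48294 0.0937  0.0555 ] [-0.98 -0.04  5.88]
9.4 0.05485 [0.48297 0.09369 0.05545] [-0.64 -1.29  6.51]
9.7 0.0547 [0.483   0.09369 0.05542] [-0.53 -0.66  6.42]
10.0 0.05455 [0.48301 0.09372 0.05535] [-0.56 -0.76  7.04]
10.3 0.0544 [0.48304 0.0937  0.05533] [-0.78 -0.72  9.  ]
10.6 0.05425 [0.48309 0.09373 0.05529] [-1.88 -1.59 10.1 ]
10.9 0.0541 [0.48311 0.09373 0.05526] [-2.28 -0.76 10.54]
11.2 0.05395 [0.48313 0.09369 0.0552 ] [-2.66 -0.75 11.24]
11.5 0.0538 [0.48315 0.09373 0.05515] [-2.81 -0.65 11.02]
11.8 0.05365 [0.48317 0.09373 0.05512] [-0.92 -1.01 12.69]
12.1 0.0535 [
[... 286 characters left out ...]
.05291 [0.48332 0.09374 0.05492] [-3.95 -1.48 16.06]
13.9 0.05284 [0.48333 0.09375 0.0549 ] [-4.3  -2.43 16.23]
14.2 0.05277 [0.48335 0.09373 0.05489] [-3.89 -1.32 16.6 ]
14.5 0.0527 [0.48335 0.09374 0.05485] [-3.76 -1.25 17.22]
14.8 0.05263 [0.48336 0.09374 0.05484] [-4.9  -1.57 18.04]
15.1 0.05256 [0.48338 0.09374 0.05483] [-4.5  -2.34 17.86]
15.4 0.05249 [0.48339 0.09374 0.0548 ] [-4.52 -1.67 18.54]
15.7 0.05242 [0.48338 0.09376 0.05477] [-4.39 -2.04 18.55]
16.0 0.05235 [0.48343 0.09373 0.05478] [-5.5  -1.17 18.89]
16.3 0.05228 [0.48342 0.09374 0.05475] [-4.92 -1.66 19.51]
16.6 0.05221 [0.48341 0.09375 0.0547 ] [-5.57 -2.4  19.93]
16.9 0.05214 [0.48344 0.09373 0.05468] [-5.01 -1.58 21.47]
```

```bash
cat > turn.py <<'E'
from hlp import *
d0=np.load("f0.npz");F0,M0=d0["F"],d0["M"]
def ang(s):
    m=R.from_rotvec(s["tcp_rot"]).as_matrix();return np.degrees(np.arctan2(m[1,0],m[0,0]))
def read():
    S=[];
    for _ in range(3):
        S.append(manip.state());manip.dwell(.017)
    return S[-1]["clock"],ang(S[-1]),np.mean([s["contact_force"] for s in S],0)-F0,np.mean([s["moment"] for s in S],0)-M0,S[-1]["tool_pos"]
def step(p,a,target=21.):
    """one small turn at pressed height, then trim the command by the measured force"""
    manip.move_linear(p,rate=.01,rot=rot(a))
    r=read();f=r[2]
    p[2]+=np.clip(.6*(f[2]-target)/8000,-.0003,.0003)
    p[:2]+=np.clip(.3*f[:2]/10000,-.0001,.0001)
    print(round(r[0],2),"cmd",round(a,1),"ang",round(r[1],2),"F",np.round(f,1),"Mz",np.round(r[3][2],3),np.round(r[4],4))
    return r
E
python3 - <<'E'
from turn import *
p=np.array([*C,float(np.load("z.npy"))]);a=105.15
for i in range(5):
    if i>1:a-=2.5
    step(p,a)
np.savez("cmd.npz",p=p,a=a)
E
```

```text
17.18 cmd 105.2 ang 105.16 F [-5.6 -1.8 20. ] Mz -0.002 [0.4835 0.0938 0.0547]
17.48 cmd 105.2 ang 105.16 F [-5.4 -2.  20.3] Mz -0.008 [0.4834 0.0937 0.0547]
17.78 cmd 102.7 ang 102.68 F [-5.5 -1.4 20.6] Mz 0.088 [0.4834 0.0937 0.0547]
18.08 cmd 100.2 ang 100.18 F [-5.2 -1.2 20.8] Mz 0.099 [0.4832 0.0937 0.0547]
18.38 cmd 97.7 ang 97.68 F [-5.5 -1.5 21.3] Mz 0.095 [0.4832 0.0936 0.0547]
```

```bash
cat > side.py <<'E'
import numpy as np,cv2
def red(d):
    h=cv2.cvtColor(d["image"],cv2.COLOR_BGR2HSV).astype(int)[180:215,272:320]
    w=np.where((h[...,1]>80)&((h[...,0]<10)|(h[...,0]>170)),h[...,1],0)
    y,x=np.mgrid[180:215,272:320];n=(w>0).sum()
    return n,((x*w).sum()/max(w.sum(),1)).round(2),((y*w).sum()/max(w.sum(),1)).round(2)
E
python3 - <<'E'
from side import *
from cell import cams
a=dict(np.load("side0.npz"));b=cams.capture("side");t=dict(np.load("top0.npz"));t2=cams.capture("top")
print(red(a),red(b))
o=np.vstack([np.hstack([cv2.resize(x["image"][172:212,271:321],(400,300),interpolation=2) for x in(a,b)]),np.hstack([cv2.resize(x["image"][212:262,266:316],(400,300),interpolation=2) for x in(t,t2)])])
cv2.imwrite("pics/s1.png",o)
E
```

```text
(np.int64(12), np.float64(294.12), np.float64(199.78)) (np.int64(11), np.float64(293.92), np.float64(200.33))
```

View pics/s1.png

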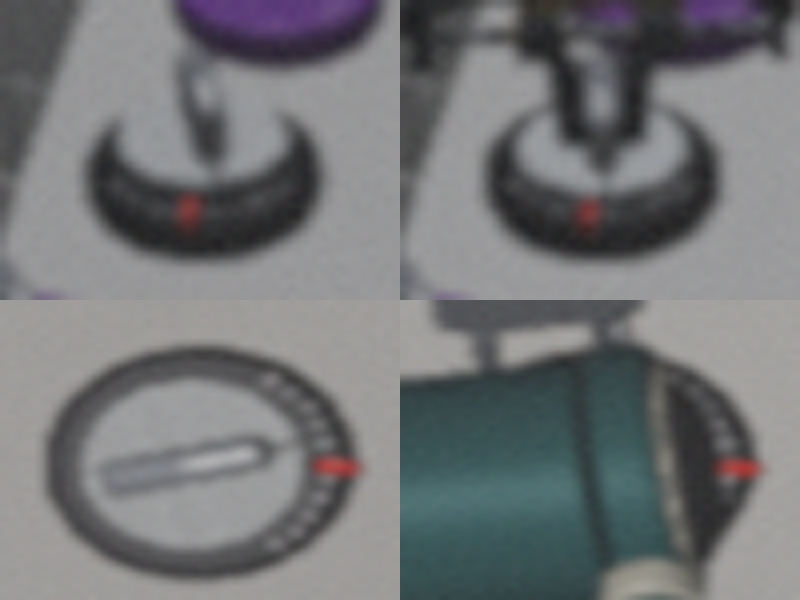

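The crops show the red tab unmoved: about (294,200) in the side view, and crop (335,467) versus (738,467) in the top view. The pointer has moved toward it, so the knob turns and the timer stays put. I'll wind on to the stop.

Run:
```python
from turn import *
d=np.load("cmd.npz");p=d["p"];a=float(d["a"])
while a>24:
    a-=3 if a>52 else 1.2
    r=step(p,a)
    if r[3][2]>.17 or r[2][2]>24 or r[2][2]<17:break
np.savez("cmd.npz",p=p,a=a)
```

```text
18.78 cmd 94.7 ang 94.68 F [-5.5 -1.  20.8] Mz 0.098 [0.483  0.0937 0.0547]
19.08 cmd 91.7 ang 91.68 F [-5.  -0.4 20.6] Mz 0.089 [0.4829 0.0937 0.0547]
19.38 cmd 88.7 ang 88.67 F [-5.9 -0.9 21.4] Mz 0.093 [0.4828 0.0936 0.0547]
19.68 cmd 85.7 ang 85.67 F [-6.  -0.4 21.5] Mz 0.094 [0.4826 0.0936 0.0547]
19.98 cmd 82.7 ang 82.66 F [-5.3 -0.5 21.3] Mz 0.105 [0.4825 0.0936 0.0546]
20.28 cmd 79.7 ang 79.67 F [-5.6 -0.9 20.3] Mz 0.101 [0.4824 0.0937 0.0547]
20.58 cmd 76.7 ang 76.66 F [-5.5 -0.6 21.7] Mz 0.095 [0.4822 0.0937 0.0546]
20.88 cmd 73.7 ang 73.66 F [-5.9 -0.4 21.1] Mz 0.068 [0.4821 0.0937 0.0546]
21.18 cmd 70.7 ang 70.66 F [-5.4 -0.3 21.2] Mz 0.084 [0.482  0.0938 0.0547]
21.48 cmd 67.7 ang 67.66 F [-5.9  0.1 20.9] Mz 0.062 [0.4819 0.0938 0.0547]
21.78 cmd 64.7 ang 64.66 F [-5.7  0.1 20.8] Mz 0.106 [0.4818 0.0938 0.0547]
22.08 cmd 61.7 ang 61.65 F [-5.9  0.  21.3] Mz 0.122 [0.4817 0.0939 0.0547]
22.38 cmd 58.7 ang 58.65 F [-6.   0.5 20.8] Mz 0.107 [0.4816 0.0939 0.0547]
22.68 cmd 55.7 ang 55.65 F [-5.8 -0.2 21.3] Mz 0.128 [0.4815 0.094  0.0547]
22.98 cmd 52.7 ang 52.65 F [-6.2  1.2 20.7] Mz 0.071 [0.4814 0.0941 0.0547]
23.28 cmd 49.7 ang 49.65 F [-5.9  1.  21.2] Mz 0.128 [0.4813 0.0941 0.0546]
23.58 cmd 48.5 ang 48.46 F [-5.5  0.9 20.4] Mz 0.143 [0.4812 0.0942 0.0547]
23.88 cmd 47.2 ang 47.26 F [-6.   1.4 20.6] Mz 0.154 [0.4812 0.0942 0.0547]
24.18 cmd 46.0 ang 46.05 F [-5.9  1.2 20.7] Mz 0.173 [0.4812 0.0942 0.0547]
```

Run:
```python
from side import *
from cell import cams
import vis
a=dict(np.load("side0.npz"));b=cams.capture("side");t=dict(np.load("top0.npz"));t2=cams.capture("top")
print(red(a),red(b))
for d in(t,t2):
    r=vis.measure(d)[2];print(r,vis.ray(d,*r,.047))
o=np.vstack([np.hstack([cv2.resize(x["image"][172:212,271:321],(400,300),interpolation=2) for x in(a,b)]),np.hstack([cv2.resize(x["image"][212:262,266:316],(400,300),interpolation=2) for x in(t,t2)])])
cv2.imwrite("pics/s2.png",o)
```

```text
(np.int64(12), np.float64(294.12), np.float64(199.78)) (np.int64(11), np.float64(293.93), np.float64(200.32))
(np.float64(307.5985060690943), np.float64(239.3468720821662)) [0.48059806 0.04336423 0.047     ]
(np.float64(307.89727928928374), np.float64(239.58634092171016)) [0.47990357 0.04248453 0.047     ]
```

View pics/s2.png

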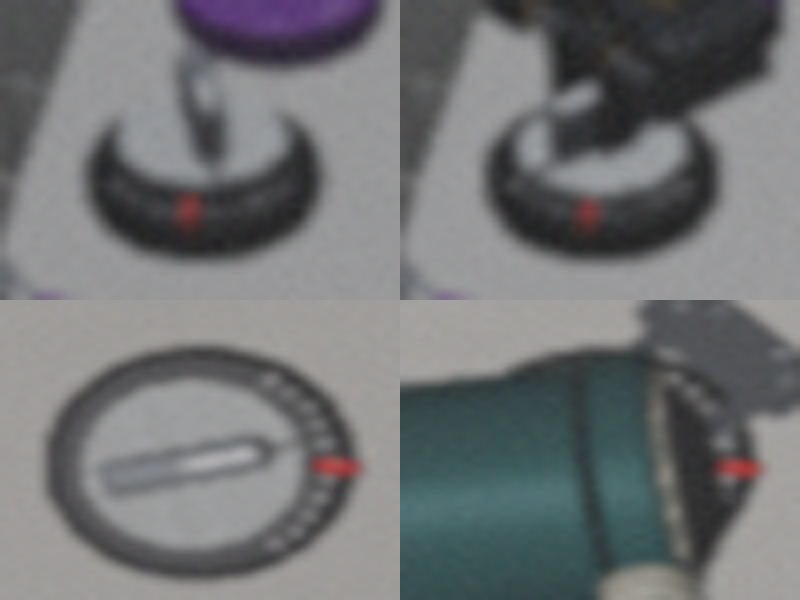

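The tab hasn't moved in either view, at (294,200) side and (308,239.5) top. The x-force is therefore not timer sliding. I'll let xy drift back to the axis and continue to the stop.

```bash
sed -i 's|p\[:2\]+=.*|p[:2]+=np.clip(C-p[:2],-.0001,.0001)|' turn.py
python3 - <<'E'
from turn import *
d=np.load("cmd.npz");p=d["p"];a=float(d["a"])
while a>30:
    a-=1
    r=step(p,a)
    if r[3][2]>.24 or r[2][2]>24 or r[2][2]<17:break
np.savez("cmd.npz",p=p,a=a)
E
```

```text
24.58 cmd 45.0 ang 45.06 F [-5.9  1.6 20.8] Mz 0.179 [0.4811 0.0942 0.0547]
24.88 cmd 44.0 ang 44.06 F [-5.9  1.  21. ] Mz 0.173 [0.4811 0.0943 0.0547]
25.18 cmd 43.0 ang 43.07 F [-6.   0.9 20.9] Mz 0.13 [0.4812 0.0944 0.0546]
25.48 cmd 42.0 ang 42.06 F [-6.1  0.7 21.2] Mz 0.174 [0.4812 0.0944 0.0547]
25.78 cmd 41.0 ang 41.06 F [-6.6  1.5 22.1] Mz 0.179 [0.4812 0.0944 0.0546]
26.08 cmd 40.0 ang 40.06 F [-6.7  1.2 22. ] Mz 0.166 [0.4812 0.0944 0.0547]
26.38 cmd 39.0 ang 39.05 F [-6.6  1.2 21.5] Mz 0.189 [0.4812 0.0945 0.0547]
26.68 cmd 38.0 ang 38.06 F [-6.7  1.1 21.8] Mz 0.142 [0.4811 0.0945 0.0546]
26.98 cmd 37.0 ang 37.05 F [-6.7  1.1 21.8] Mz 0.147 [0.4811 0.0945 0.0546]
27.28 cmd 36.0 ang 36.07 F [-6.7  1.2 21. ] Mz 0.215 [0.4813 0.0945 0.0547]
27.58 cmd 35.0 ang 35.07 F [-5.8  0.9 20.6] Mz 0.211 [0.4816 0.0944 0.0547]
27.88 cmd 34.0 ang 34.08 F [-6.2  1.1 19.7] Mz 0.256 [0.4819 0.0944 0.0547]
```

Run:
```python
from side import *
from cell import cams
import vis
b=cams.capture("side");t2=cams.capture("top");print(red(b))
r=vis.measure(t2)[2];print(r,vis.ray(t2,*r,.047))
d=np.load("cmd.npz");print(d["p"])
```

```text
(np.int64(10), np.float64(293.78), np.float64(200.29))
(np.float64(307.82824427480915), np.float64(240.01001908396947)) [0.47866883 0.04268069 0.047     ]
[0.4816     0.0937     0.05214728]
```

The stop was reached at a ≈ 36: torque rises there and the tab has shifted about 1.3 mm. This agrees with the stop I expected at about 38. Now I'll turn back to the tab.

Run:
```python
from turn import *
import vis
d=np.load("cmd.npz");p=d["p"];a=float(d["a"])
while a<85.7:
    a=min(a+(1.5 if a<37 else 3),85.7)
    r=step(p,a)
    if r[2][2]>24 or r[2][2]<17:print("halt");break
np.savez("cmd.npz",p=p,a=a)
t2=cams.capture("top");r=vis.measure(t2)[2];print(r,vis.ray(t2,*r,.047))
```

```text
28.28 cmd 35.5 ang 35.52 F [-6.4  0.7 20.5] Mz -0.079 [0.482  0.0943 0.0547]
28.58 cmd 37.0 ang 37.0 F [-6.4 -0.2 20.8] Mz -0.151 [0.482  0.0943 0.0547]
28.88 cmd 40.0 ang 40.02 F [-6.7 -0.2 21.4] Mz -0.117 [0.4821 0.0942 0.0547]
29.18 cmd 43.0 ang 43.02 F [-5.8 -0.1 21.8] Mz -0.097 [0.4821 0.0942 0.0546]
29.48 cmd 46.0 ang 46.02 F [-6.1  0.  20.6] Mz -0.124 [0.4822 0.0941 0.0547]
29.78 cmd 49.0 ang 49.02 F [-6.6 -0.7 21.3] Mz -0.118 [0.4823 0.094  0.0546]
30.08 cmd 52.0 ang 52.03 F [-6.4 -0.8 21.3] Mz -0.105 [0.4824 0.094  0.0547]
30.38 cmd 55.0 ang 55.03 F [-6.6 -0.9 20.8] Mz -0.107 [0.4825 0.0939 0.0546]
30.68 cmd 58.0 ang 58.03 F [-6.4 -1.3 21.1] Mz -0.134 [0.4826 0.0939 0.0546]
30.98 cmd 61.0 ang 61.04 F [-6.4 -1.2 21.1] Mz -0.149 [0.4827 0.0938 0.0547]
31.28 cmd 64.0 ang 64.04 F [-6.6 -1.2 21.3] Mz -0.166 [0.4828 0.0938 0.0547]
31.58 cmd 67.0 ang 67.03 F [-6.1 -1.5 21.5] Mz -0.155 [0.4829 0.0937 0.0547]
31.88 cmd 70.0 ang 70.04 F [-6.  -1.8 20.5] Mz -0.142 [0.483  0.0937 0.0547]
32.18 cmd 73.0 ang 73.04 F [-5.8 -2.  21.1] Mz -0.137 [0.4831 0.0937 0.0547]
32.48 cmd 76.0 ang 76.04 F [-5.8 -1.9 20.5] Mz -0.147 [0.4832 0.0936 0.0547]
32.78 cmd 79.0 ang 79.05 F [-5.8 -2.6 20. ] Mz -0.13 [0.4833 0.0936 0.0547]
33.08 cmd 82.0 ang 82.05 F [-5.7 -3.  20.6] Mz -0.148 [0.4834 0.0936 0.0547]
33.38 cmd 85.0 ang 85.04 F [-5.2 -2.1 20.4] Mz -0.159 [0.4835 0.0935 0.0547]
33.68 cmd 85.7 ang 85.68 F [-5.2 -2.4 21.2] Mz -0.201 [0.4836 0.0935 0.0547]
(np.float64(307.7533169533169), np.float64(239.94004914004913)) [0.47887183 0.04290142 0.047     ]
```

```bash
python3 - <<'E'
from turn import *
import vis,cv2
d=np.load("cmd.npz");p=d["p"];a=float(d["a"])
p[2]=.0556;manip.move_linear(p,rate=.01);r=read();print(r[2],r[4])
manip.set_gripper(.05,force=10)
manip.move_linear([p[0],p[1],.16],rate=.1)
q=manip.state()["joint_pos"].copy();np.save("qhover.npy",q);q[0]+=.75;manip.set_joints(q)
t=cams.capture("top");np.savez("top1.npz",**t);print(manip.state()["clock"])
cv2.imwrite("pics/t3.png",cv2.resize(t["image"][214:264,266:316],(600,600),interpolation=2))
E
cat > fin.py <<'E'
from vis import *
import sys
for f in sys.argv[1:]:
    d=dict(np.load(f));M=R.from_rotvec(d["orientation"]).as_matrix()
    v,u=np.mgrid[216:264,268:316];z=d["z_map"][v,u]
    q=np.stack([u,v,0*u+1],-1)@np.linalg.inv(d["intrinsics"]).T*z[...,None]@M.T+d["position"];h=q[...,2]
    p=q[(h>.07)&(h<.12)][:,:2];m=p.mean(0);w_,V=np.linalg.eigh(np.cov((p-m).T));A=np.degrees(np.arctan2(V[1,1],V[0,1]))
    A=A+180 if A<0 else A
    k=q[(h>.048)&(h<.064)|(h>.07)&(h<.12)][:,:2]; case=q[(h>.025)&(h<.12)&(np.hypot(q[...,0]-.483,q[...,1]-.0937)<.065)][:,:2]
    fl,e,r,n=measure(d);t=ray(d,*r,.047)[:2]
    print(f,"bar",m,"ang",A,"skirt",cv2.fitEllipse(cv2.convexHull(k.astype(np.float32)))[0],"case",cv2.fitEllipse(cv2.convexHull(case.astype(np.float32)))[0],case.mean(0),"ell",ray(d,*e[0],.042)[:2],"tab",t)
    for c in(m,k.mean(0),case.mean(0)):
        print("  tab-pointer deg",np.degrees(np.arctan2(*(t-c)[::-1]))-(A-180))
E
python3 fin.py top0.npz top1.npz
```

```text
[ 0.67897171 -1.75593553  4.16798434] [0.48278707 0.0935913  0.05558489]
37.5583
top0.npz bar [0.48355812 0.09329739] ang 105.1500827951188 skirt (0.48321533203125, 0.09403775632381439) case (0.4835415482521057, 0.09374024718999863) [0.48385109 0.09195242] ell [0.48210389 0.09405729] tab [0.48059806 0.04336423]
  tab-pointer deg -18.542641135427516
  tab-pointer deg -18.341148827487743
  tab-pointer deg -18.980382641621006
top1.npz bar [0.48339649 0.09284855] ang 85.73563017689777 skirt (0.4826396107673645, 0.08848658204078674) case (0.48368820548057556, 0.09319054335355759) [0.48388585 0.09176502] ell [0.48212582 0.09392647] tab [0.47915393 0.04260001]
  tab-pointer deg -0.5617562386159562
  tab-pointer deg -1.0103761761804293
  tab-pointer deg -1.2331777436757534
```

View pics/t3.png

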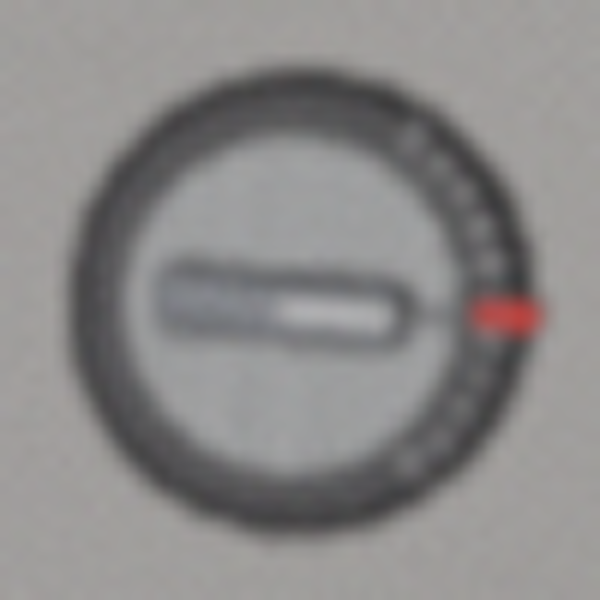

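The enlarged view shows the pointer line at (440,312) meeting the red tab at (508,317), within about 1° (under 1 mm). The timer is back within about 2 mm of where it stood and the arm is clear, so I'm handing in.

```bash
python3 -c "
from cell import order
print(order.close_job())"
```

```text
the job is handed in; nothing more can be done
None
```

I wound the black timer's knob clockwise to its stop, turned it back to within about 1° of the red tab and released it, pressing at about 21 N throughout; the timer ended within about 2 mm of where it stood, and I handed the job in at about 38 s.

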